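Clear the parts chest's lid and hold it open at 45 degrees

TASK

Take the steel bushing off the lid of the green parts chest and set it down, standing upright, in the empty shallow green tray; do not drop it. Then raise the chest's lid, which has a bar handle in front, to an opening angle of 45 degrees and finish while holding it there: the lid falls shut if let go, so your program ends with the gripper still keeping it open and still. Leave the other things on the bench where they are.

Things in the scene. Friction and masses are not known exactly. Their poses are not given: they have to be found in the camera images.
- bushing: the loose steel bushing (a thick tube) standing on the chest's lid: 56 mm outside diameter, 36 mm bore, 45 mm high, about 0.5 kg. Origin at the centre of its underside, z along its bore (upwards).
- tray: the empty shallow green square tray, 190 x 190 mm, 35 mm high, walls and floor 5 mm thick, fixed to the bench, at the left or the right of the chest (an open cardboard carton of bushings, 150 x 140 x 75 mm, stands fixed at the other side). Origin at the centre of its underside; x and y along its sides; its inner floor is 5 mm above the origin.
- chest: the green steel parts chest, fixed to the bench: 220 mm (x) by 220 mm (y), 100 mm high without lid. Origin at the centre of its underside; -x is its front, towards the robot; z up. The lid's top face lies 106 mm above the origin when shut. The lid is hinged along the chest's far (+x) top edge.
- lid (a joint): angle of the chest's lid in rad: 0 shut (flat), growing as the front edge rises; stops at 1.4 (80 degrees). The hinge is free, so the lid (6 mm thick, about 0.6 kg) falls shut from any angle when it is let go. 45 degrees is 0.785.
- lid_handle (a point): middle of the lid's handle: a round steel bar 10 mm thick, 110 mm long, parallel to the lid's front edge (along chest y), level with the lid; bar centre line 45 mm in front of that edge, open between, a 10 mm arm at each end. 103 mm above the bench when shut, 265 mm from the hinge line; turns with the lid. Being round, it can turn between the fingers of a gripper pointing straight down.
- lid_hinge (a point): the middle of the hinge line, at the chest's far top edge (100 mm above the bench); the hinge axis is this point's y axis (chest y), and a positive rotation about it raises the lid.
- wrench: bystander: a steel open-ended wrench about 180 mm long lying flat; origin under its middle
- bearing: bystander: a flat dark steel ring, 70 mm across, 18 mm high; origin at the centre of its underside
- jar: bystander: a closed jar, 64 mm across, 90 mm high; origin at the centre of its underside
- flange: bystander: a steel flange, 100 mm disc with a raised hub, 34 mm high; origin at the centre of its underside
- packet: bystander: a small closed cardboard packet 70 x 50 x 40 mm; origin at the centre of its underside
- roller: bystander: a solid steel roller standing upright, 36 mm across, 50 mm high; origin at the centre of its underside
Mind the look-alikes: they are no part of the job. Leave any red look-alike of the bushing alone.

How it is judged:
By the outcome, as a careful person would: the job done as asked, in the order asked, and still so for the second after the job is handed in, while the arm keeps its last pose, push and grip.
It also fails if it takes over 51 s, if anything falls off the work surface, if the arm or the gripper's body presses on something with over 40 N, if the wrist force passes 120 N, or if a joint passes its speed limit or range.

ROBOT

A 6-joint arm with a two-finger parallel gripper is mounted at the origin on the work surface. World frame = base frame: x ahead of the robot, y to its left, z up, the work surface at z = 0. Lengths are in m, angles in degrees, forces in N, time in s.
With the tool pointing down it reaches from about 0.3 to 0.775 m from the base axis. Payload 14.6 kg.
Tool frame: the origin (TCP) lies midway between the tips of the shut fingers; the grasp point (between the pads) lies 19 mm behind it; z points along the fingers, y is the line along which they close (so a half turn about z gives the same grasp; the last joint's range is limited). The gripper opens to 85 mm and grips with 20 to 120 N. Pads are 22 mm wide; open, the fingers measure 114 mm over their backs; the gripper's body (76 mm by 85 mm) begins 54 mm behind the grasp point. The pads swing forward as they close: fully open they stand 13 mm farther back than shut.
Start: joints at [66.257, 17.183, 87.147, -0, 75.671, -3.816], TCP at [0.187, 0.517, 0.231] pointing down, gripper open.
Joint ranges: [-173.82, 173.82], [-45.26, 126.66], [13.44, 144.39], [-59.66, 239.66], [0, 175.72], [-146.38, 146.38]. Speed limits (degrees/s): [127.2, 127.2, 147.25, 180, 180, 180].

INTERFACE

Orientations are given as [roll, pitch, yaw] about the fixed x, y, z axes, in that order (R = Rz(yaw) Ry(pitch) Rx(roll)).
In Python, from station import status, snapshot, bot gives the robot as it stands.
- The arm moves only by the shell command python3 -m jog 'ROWS' [FORCE]. ROWS is JSON, a list of rows, each an object with "fingers": the opening in per cent of the stroke, from 0 (shut) to 100 (fully open); "translation": the shift along the tool's x, y, z in mm, a list of three; "yaw": the turn about the tool's z in rad. A call has 1 to 10 rows; each row is the pose to reach, as a shift and turn from the pose commanded when the call began, along the tool's axes at that moment; what a row does not reach only later rows make up. A row lasts 1/8 s, in which the tool goes at most 62.5 mm and 10.7 degrees, less where a joint would pass 70% of its speed; a pose out of reach is approached as far as the arm can. A call with a gripper value outside its range is refused whole. The fingers move at their own pace and stop on an object; FORCE is the grip in N (left out, the last holds). Time passes only in rows, so rows that repeat a pose let the fingers close. It gives the time, the measured TCP pose, the force, the opening and the grip force at its end, in the units of the state.
- status.get_obs(): the state, without advancing time (a new reading comes with each control period).
- snapshot(name): name is "scene" or "side" or "wrist"; returns a dict with "image" (480x640x3 uint8, red, green, blue), "z_map" (480x640 float32, m along the optical axis (not along the pixel's ray), 0 where there is no reading), "fov_y" (degrees; the focal length in pixels is half the picture's height over the tangent of half this angle, whatever the lens; pixels are square), "cx", "cy" (the principal point, pixels), "k1" (the pictures are not rectified: a ray, as slopes to the right and down, at radius r is drawn at 1 + k1 r^2 times it, then the intrinsics apply), "eye" and "rotation" of the camera in the world; the wrist camera has in their place "tool_from_camera" (4x4, takes a point from camera to tool coordinates, whose origin is the TCP and whose axes are the flange's). Camera axes: x right, y up, looking along -z (the intrinsics and any distortion apply to the point x, -y, -z); pixel columns grow to the right and rows downward; lengths in m; the calibration is good to about 2 mm. A picture is of the moment at which its call begins: read the wrist's pose just before it.
- bot.sign_off(): hands the job in; it is judged then, once.
The state is a dict: "clock": time; "qpos": joint angles; "joint_vel": joint speeds; "joint_efforts": joint torques, N m; "tool_pos": TCP position; "orientation": TCP orientation; "wrist_force": force on the tool from outside, world axes, zero at the start; "wrist_torque": the same for the moment, N m; "opening": finger opening in m; "gripper_force": force on a finger pad.
Only numpy, scipy, OpenCV 4.12 (cv2) and the standard library are available. Lean on these libraries where they do the work, as an engineer would, in place of code of your own. Each camera call takes 0.05 s, during which the arm holds its last target. There are 200 camera calls.

## Working session

There is one attempt and no reset: what is moved stays moved. The work goes in short steps, Python scripts to look and compute and a shell command to move; the robot and the scene stay as the last step left them, time stands still between calls to the robot, and variables do not carry over. Pictures are saved under pics/ and viewed, at most 10 in all, crops included, and the job is handed in when it is done.

```bash
mkdir -p pics; ls
cat > h.py <<'E'
import numpy as np, cv2, pickle
from station import status, snapshot, bot
from scipy.spatial.transform import Rotation as R
def take(name):
    o=status.get_obs(); s=snapshot(name)
    if 'eye' not in s:
        T=np.eye(4); T[:3,:3]=R.from_euler('xyz',o['orientation'],degrees=True).as_matrix(); T[:3,3]=o['tool_pos']
        C=T@np.array(s['tool_from_camera']); s['eye']=C[:3,3]; s['rotation']=C[:3,:3]
    pickle.dump(dict(s),open(name+'.pkl','wb'))
    return s
def load(name): return pickle.load(open(name+'.pkl','rb'))
def rays(s,uv):
    f=240/np.tan(np.radians(s['fov_y'])/2)
    uv=np.atleast_2d(np.array(uv,float))
    K=np.array([[f,0,s['cx']],[0,f,s['cy']],[0,0,1]])
    p=cv2.undistortPoints(uv.reshape(-1,1,2),K,np.array([s['k1'],0,0,0.]))[:,0]
    return np.c_[p[:,0],-p[:,1],-np.ones(len(p))]
def rot(s):
    r=np.array(s['rotation'],float)
    return r if r.shape==(3,3) else R.from_euler('xyz',r,degrees=True).as_matrix()
def world(s,uv):   # by depth
    d=rays(s,uv); uv=np.atleast_2d(uv).astype(int)
    z=s['z_map'][uv[:,1],uv[:,0]]
    return (d*z[:,None])@rot(s).T+np.array(s['eye'])
def cloud(s):
    v,u=np.mgrid[0:480,0:640]; uv=np.c_[u.ravel(),v.ravel()]
    return world(s,uv).reshape(480,640,3)
def onplane(s,uv,h):
    d=rays(s,uv)@rot(s).T; e=np.array(s['eye']); return e+d*((h-e[2])/d[:,2])[:,None]
def save(s,n): cv2.imwrite('pics/'+n,cv2.cvtColor(s['image'],cv2.COLOR_RGB2BGR))
E
python3 - <<'E'
from h import *
for n in('scene','side'):
    s=take(n); save(s,n+'1.png'); print({k:v for k,v in s.items() if k not in('image','z_map')})
print(status.get_obs())
E
```

```text
pics
{'fov_y': 50.2934091742558, 'cx': 321.24342269297006, 'cy': 235.68920463556842, 'k1': -0.0822070283755883, 'eye': array([ 1.21713754, -0.58194331,  0.78720146]), 'rotation': array([51.57672482,  1.16168857, 47.86344727])}
{'fov_y': 54.10582132923614, 'cx': 326.13764463594623, 'cy': 233.00616589012634, 'k1': -0.10425583870565827, 'eye': array([ 0.0645463 , -0.64354357,  0.7008881 ]), 'rotation': array([ 52.32372819,   0.41290301, -36.73490627])}
{'clock': 0.1, 'qpos': array([ 6.62567176e+01,  1.72120599e+01,  8.71765844e+01, -8.35474070e-04,
        7.56695318e+01, -3.81528955e+00]), 'joint_vel': array([-0.03681985, -0.0545019 , -0.13917334, -0.08817858,  0.09585049,
       -0.05168918]), 'joint_efforts': array([ 1.60445190e-03, -5.44382215e+01, -3.62375200e+01, -1.22916128e-05,
        3.02892033e-03, -2.28887365e-05]), 'tool_pos': array([0.18737915, 0.51687859, 0.23078291]), 'orientation': array([-1.79941899e+02, -3.06357889e-03,  1.60072213e+02]), 'wrist_force': array([-0.07030845,  0.77837227,  0.65021104]), 'wrist_torque': array([ 0.00894031,  0.00276023, -0.0174077 ]), 'gripper_force': 0.0, 'opening': 0.08546766278618483}
```

View pics/scene1.png

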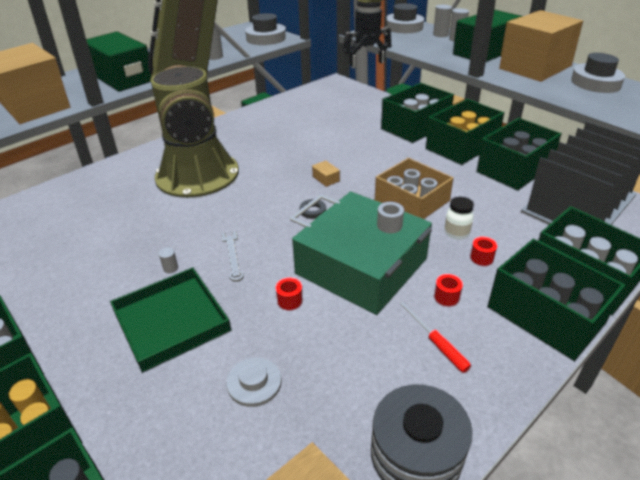

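View pics/side1.png

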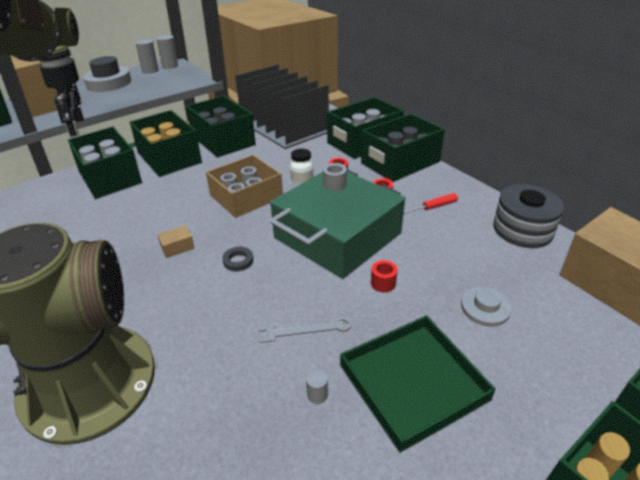

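Side view: the steel bushing on the lid is at (335,175), scene (390,215). These could be mistaken for it: red bushings at scene (289,293), (448,290) and (483,251), carton bushings at about (410,182), and the roller at (168,260). The empty tray is at scene (170,318), and the handle bar in the side view is at about (298,228). I'm choosing the grey tube on the lid.

Run:
```python
from h import *
s=load('side'); im=cv2.cvtColor(s['image'],cv2.COLOR_RGB2BGR)
cv2.imwrite('pics/crop1.png',cv2.resize(im[140:280,250:420],None,fx=4,fy=4,interpolation=cv2.INTER_CUBIC))
for n in('side','scene'):
    s=load(n); c=cloud(s); img=s['image'].astype(int); ok=s['z_map']>0
    g=(img[...,1]>img[...,0]+20)&ok
    near=(c[...,0]>.2)&(c[...,0]<.95)&(abs(c[...,1])<.5)
    lid=g&near&(abs(c[...,2]-.106)<.006)
    lab,st=cv2.connectedComponentsWithStats(lid.astype(np.uint8))[1:3]
    k=1+np.argmax(st[1:,4]); P=c[lab==k]
    hull=cv2.convexHull(P[:,:2].astype(np.float32)); print(n,'lid',cv2.minAreaRect(hull),P[:,2].mean(),st[k])
    # bushing top
    b=(abs(c[...,2]-.151)<.006)&near&~g
    lab,st=cv2.connectedComponentsWithStats(b.astype(np.uint8))[1:3]
    for k in range(1,len(st)):
        if st[k,4]>60: P=c[lab==k]; print('bush',st[k],cv2.minEnclosingCircle(P[:,:2].astype(np.float32)),P.mean(0))
    t=g&near&(c[...,2]<.045)&(c[...,2]>.026)
    lab,st=cv2.connectedComponentsWithStats(t.astype(np.uint8))[1:3]
    for k in range(1,len(st)):
        if st[k,4]>300: P=c[lab==k]; print('tray',st[k],cv2.minAreaRect(P[:,:2].astype(np.float32)))
```

```text
side lid ((0.6206017732620239, 0.06077481061220169), (0.22692950069904327, 0.22627969086170197), 11.311253547668457) 0.10612942843911928 [ 271  172  134   73 4961]
bush [323 164  24  14 208] ((0.6476966142654419, 0.11215811967849731), 0.02931898646056652) [0.64660034 0.10929809 0.15006545]
tray [274 226  98  45 502] ((0.5242104530334473, 0.022886991500854492), (0.09067171066999435, 0.2369253784418106), 35.00697326660156)
tray [ 341  316  154  128 1633] ((0.46772581338882446, -0.34770670533180237), (0.19100114703178406, 0.19052718579769135), 81.46422576904297)
scene lid ((0.6194148659706116, 0.06181013584136963), (0.2250775843858719, 0.22795012593269348), 11.115090370178223) 0.10765935595131124 [ 292  191  140   91 6047]
bush [378 202  26  19 288] ((0.6494577527046204, 0.11415344476699829), 0.029895365238189697) [0.65178662 0.11256055 0.15113942]
tray [295 246 133  61 824] ((0.6837329268455505, 0.018671348690986633), (0.30425897240638733, 0.1562846302986145), 56.2060546875)
tray [ 110  267  119   97 1294] ((0.4688470959663391, -0.3470897376537323), (0.1895861029624939, 0.19493499398231506), 81.27649688720703)
```

View pics/crop1.png

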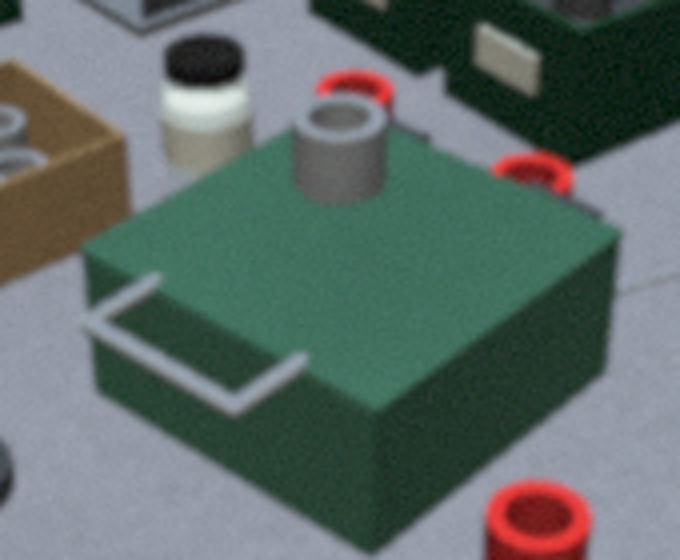

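The crop confirms it: a grey tube on the lid, with the handle bar running from (90,322) to (237,407) in the crop. I'll move above the bushing and turn so the fingers close along chest x.

```bash
python3 -m jog '[{"fingers":100,"translation":[-60,-22,-5],"yaw":0.1},{"fingers":100,"translation":[-120,-44,-10],"yaw":0.25},{"fingers":100,"translation":[-180,-67,-15],"yaw":0.4},{"fingers":100,"translation":[-240,-90,-20],"yaw":0.55},{"fingers":100,"translation":[-300,-115,-25],"yaw":0.7},{"fingers":100,"translation":[-360,-140,-30],"yaw":0.85},{"fingers":100,"translation":[-420,-165,-30],"yaw":1.0},{"fingers":100,"translation":[-480,-188,-30],"yaw":1.027},{"fingers":100,"translation":[-535,-210,-30],"yaw":1.027},{"fingers":100,"translation":[-572,-222,-30],"yaw":1.027}]' 60
python3 -m jog '[{"fingers":100,"translation":[0,0,0],"yaw":0},{"fingers":100,"translation":[0,0,0],"yaw":0}]'
python3 - <<'E'
from h import *
s=take('wrist'); save(s,'wrist1.png'); o=status.get_obs(); print(o['tool_pos'],o['orientation'],o['qpos'],o['clock'])
c=cloud(s); b=(abs(c[...,2]-.151)<.004)&(np.linalg.norm(c[...,:2]-[.6487,.113],axis=2)<.06)
P=c[b]; print(len(P),cv2.minEnclosingCircle(P[:,:2].astype(np.float32)),P.mean(0))
E
```

```text
clock: 1.35
tool_pos: [0.6509, 0.1114, 0.2608]
orientation: [-180.0, -0.0, 101.2]
wrist_force: [0.1, 1.1, 0.5]
opening: 0.0849
gripper_force: 0.0
clock: 1.6
tool_pos: [0.6492, 0.1137, 0.2608]
orientation: [-179.9, -0.0, 101.2]
wrist_force: [-0.4, 0.8, 0.2]
opening: 0.0854
gripper_force: 0.0
[0.64898477 0.11415332 0.26122788] [-1.79979891e+02 -7.53721274e-03  1.01275792e+02] [ 6.78977231e+00  3.05928407e+01  6.44822256e+01  5.96448324e-03
  8.49455705e+01 -4.48654737e+00] 1.65
3087 ((0.649886965751648, 0.11430791020393372), 0.028070952743291855) [0.64960605 0.11551186 0.15170806]
```

View pics/wrist1.png

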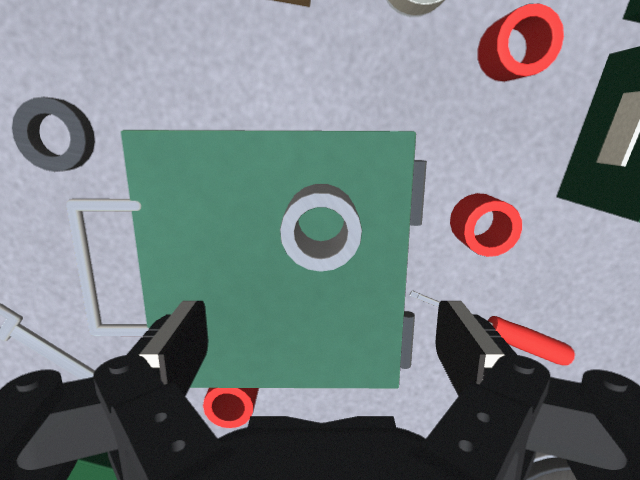

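The wrist view shows the bushing at (321,228), centred under the gripper, the handle bar running from (75,203) to (99,328), and nothing else within reach of the fingers. Next: descend and grip.

```bash
python3 -m jog '[{"fingers":100,"translation":[0,1,-0],"yaw":0},{"fingers":100,"translation":[0,1,45],"yaw":0},{"fingers":100,"translation":[0,1,90],"yaw":0},{"fingers":100,"translation":[0,1,120],"yaw":0},{"fingers":100,"translation":[0,1,140],"yaw":0},{"fingers":100,"translation":[0,1,148],"yaw":0},{"fingers":100,"translation":[0,1,148],"yaw":0},{"fingers":40,"translation":[0,1,148],"yaw":0},{"fingers":20,"translation":[0,1,148],"yaw":0},{"fingers":20,"translation":[0,1,148],"yaw":0}]' 60
python3 -m jog '[{"fingers":20,"translation":[0,0,0],"yaw":0},{"fingers":20,"translation":[0,0,0],"yaw":0},{"fingers":20,"translation":[0,0,0],"yaw":0}]' 60
python3 - <<'E'
from h import *
s=load('wrist')
print(onplane(s,[[77,203],[99,328],[138,206],[147,330]],.105))
print(onplane(s,[[123,131],[415,132],[398,387]],.106))
for n,u in (('side',[[272.5,220.5],[309.2,241.7]]),): print(onplane(load(n),u,.105))
E
```

```text
clock: 2.9
tool_pos: [0.6507, 0.1136, 0.1147]
orientation: [179.9, 0.0, 101.2]
wrist_force: [-3.8, -1.5, 8.0]
opening: 0.0542
gripper_force: 63.6
clock: 3.28
tool_pos: [0.6507, 0.1136, 0.1147]
orientation: [179.9, 0.0, 101.2]
wrist_force: [-3.1, -1.1, 6.8]
opening: 0.054
gripper_force: 63.6
[[ 0.46052448  0.0883092   0.105     ]
 [ 0.48175818 -0.01882968  0.105     ]
 [ 0.50740869  0.09525745  0.105     ]
 [ 0.52235131 -0.01273286  0.105     ]]
[[ 0.49320422  0.15031482  0.106     ]
 [ 0.70581196  0.19208311  0.106     ]
 [ 0.74869968 -0.02545572  0.106     ]]
[[ 0.45703662  0.08278327  0.105     ]
 [ 0.47807612 -0.02486529  0.105     ]]
```

```bash
python3 -m jog '[{"fingers":20,"translation":[0,0,-10],"yaw":0},{"fingers":20,"translation":[0,0,-35],"yaw":0},{"fingers":20,"translation":[0,0,-70],"yaw":0},{"fingers":20,"translation":[0,0,-95],"yaw":0},{"fingers":20,"translation":[-30,-19,-100],"yaw":0},{"fingers":20,"translation":[-75,-48,-100],"yaw":0},{"fingers":20,"translation":[-120,-77,-100],"yaw":0},{"fingers":20,"translation":[-165,-106,-100],"yaw":0},{"fingers":20,"translation":[-210,-135,-100],"yaw":0},{"fingers":20,"translation":[-255,-164,-100],"yaw":0}]' 60
python3 -m jog '[{"fingers":20,"translation":[-45,-29,0],"yaw":0},{"fingers":20,"translation":[-90,-58,0],"yaw":0},{"fingers":20,"translation":[-125,-81,0],"yaw":0},{"fingers":20,"translation":[-150,-97,0],"yaw":0},{"fingers":20,"translation":[-162,-105,0],"yaw":0},{"fingers":20,"translation":[-162,-105,0],"yaw":0},{"fingers":20,"translation":[-162,-105,0],"yaw":0}]' 60
python3 - <<'E'
from h import *
s=take('wrist'); save(s,'wrist2.png'); o=status.get_obs(); print(o['tool_pos'],o['orientation'],o['qpos'],o['clock'],o['gripper_force'])
c=cloud(s); p=np.array(o['tool_pos'])
b=(c[...,2]<.035+.003)&(c[...,2]>.032)&(np.linalg.norm(c[...,:2]-[.468,-.347],axis=2)<.15)
print(cv2.minAreaRect(c[b][:,:2].astype(np.float32)))
f=(abs(c[...,2]-.005)<.004)&(np.linalg.norm(c[...,:2]-[.468,-.347],axis=2)<.06); print('floor z',np.median(c[f][:,2]))
h=s['z_map']; q=c[(np.linalg.norm(c[...,:2]-p[:2],axis=2)<.035)&(c[...,2]>.15)&(c[...,2]<.3)]
print('held z range',np.percentile(q[:,2],[1,50,99]),len(q))
E
```

```text
clock: 4.53
tool_pos: [0.5384, -0.1699, 0.2136]
orientation: [180.0, 0.0, 101.2]
wrist_force: [0.4, -0.1, -5.7]
opening: 0.0542
gripper_force: 65.0
clock: 5.4
tool_pos: [0.4683, -0.3469, 0.2133]
orientation: [180.0, -0.0, 101.3]
wrist_force: [0.4, 0.4, -5.6]
opening: 0.0538
gripper_force: 65.0
[ 0.46835812 -0.34687927  0.21335641] [ 1.79995543e+02 -1.06306559e-02  1.01293551e+02] [-4.01293583e+01  2.21901739e+01  8.28774401e+01  1.04733010e-02
  7.49379176e+01 -5.14256310e+01] 5.45 65.00042388215661
((0.4456292390823364, -0.34343549609184265), (0.18982943892478943, 0.23892606794834137), 81.37667846679688)
floor z 0.006073893733241631
held z range [0.20987335 0.25071089 0.29963403] 42565
```

View pics/wrist2.png

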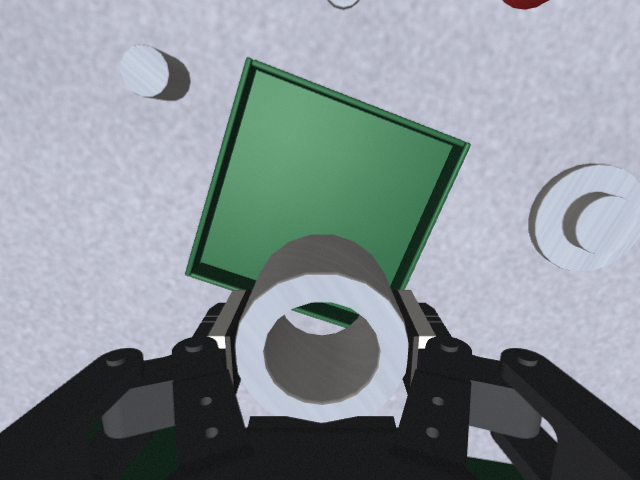

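The bushing is held upright at (322,350), over the tray (inner floor around (330,170)). Lowering it now.

```bash
python3 -m jog '[{"fingers":20,"translation":[0,0,30],"yaw":0},{"fingers":20,"translation":[0,0,75],"yaw":0},{"fingers":20,"translation":[0,0,120],"yaw":0},{"fingers":20,"translation":[0,0,155],"yaw":0},{"fingers":20,"translation":[0,0,180],"yaw":0},{"fingers":20,"translation":[0,0,190],"yaw":0},{"fingers":20,"translation":[0,0,194],"yaw":0},{"fingers":20,"translation":[0,0,196],"yaw":0},{"fingers":20,"translation":[0,0,196],"yaw":0}]' 60
python3 -m jog '[{"fingers":20,"translation":[0,0,1],"yaw":0},{"fingers":20,"translation":[0,0,2],"yaw":0},{"fingers":20,"translation":[0,0,2],"yaw":0}]' 60
```

```text
clock: 6.58
tool_pos: [0.4682, -0.348, 0.018]
orientation: [180.0, 0.1, 101.2]
wrist_force: [0.3, -0.7, -5.5]
opening: 0.0543
gripper_force: 64.9
clock: 6.95
tool_pos: [0.4679, -0.3478, 0.0153]
orientation: [-180.0, -0.0, 101.2]
wrist_force: [-0.1, -0.8, -6.0]
opening: 0.054
gripper_force: 64.9
```

```bash
python3 -m jog '[{"fingers":20,"translation":[0,0,0.8],"yaw":0},{"fingers":20,"translation":[0,0,0.8],"yaw":0},{"fingers":20,"translation":[0,0,0.8],"yaw":0}]' 60
python3 -m jog '[{"fingers":20,"translation":[0,0,0.8],"yaw":0},{"fingers":20,"translation":[0,0,0.8],"yaw":0},{"fingers":20,"translation":[0,0,0.8],"yaw":0}]' 60
```

```text
clock: 7.32
tool_pos: [0.4679, -0.3478, 0.0145]
orientation: [180.0, 0.0, 101.2]
wrist_force: [-0.4, 0.2, -5.0]
opening: 0.054
gripper_force: 64.9
clock: 7.7
tool_pos: [0.4679, -0.3479, 0.0138]
orientation: [180.0, 0.0, 101.2]
wrist_force: [-1.0, 0.5, -3.2]
opening: 0.0541
gripper_force: 65.2
```

```bash
python3 -m jog '[{"fingers":20,"translation":[0,0,0.7],"yaw":0},{"fingers":20,"translation":[0,0,0.7],"yaw":0},{"fingers":20,"translation":[0,0,0.7],"yaw":0}]' 60
```

```text
clock: 8.07
tool_pos: [0.468, -0.3479, 0.0137]
orientation: [180.0, 0.0, 101.2]
wrist_force: [-3.7, 2.2, 6.1]
opening: 0.0542
gripper_force: 66.4
```

Seated: the wrist now reads an upward push. Releasing and retreating.

```bash
python3 -m jog '[{"fingers":70,"translation":[0,0,0],"yaw":0},{"fingers":90,"translation":[0,0,0],"yaw":0},{"fingers":100,"translation":[0,0,0],"yaw":0},{"fingers":100,"translation":[0,0,0],"yaw":0},{"fingers":100,"translation":[0,0,0],"yaw":0},{"fingers":100,"translation":[0,0,-20],"yaw":0},{"fingers":100,"translation":[0,0,-60],"yaw":0},{"fingers":100,"translation":[0,0,-120],"yaw":0},{"fingers":100,"translation":[0,0,-170],"yaw":0},{"fingers":100,"translation":[0,0,-200],"yaw":0}]' 60
python3 - <<'E'
from h import *
s=take('wrist'); save(s,'wrist3.png'); print(status.get_obs()['tool_pos'])
c=cloud(s); b=(abs(c[...,2]-.050)<.004)&(np.linalg.norm(c[...,:2]-[.468,-.347],axis=2)<.08)
P=c[b]; print(len(P),cv2.minEnclosingCircle(P[:,:2].astype(np.float32)),P.mean(0))
E
```

```text
clock: 9.32
tool_pos: [0.4681, -0.348, 0.2175]
orientation: [179.8, 0.2, 101.2]
wrist_force: [0.7, -0.2, 0.2]
opening: 0.0854
gripper_force: 0.0
[ 0.46884681 -0.34856671  0.22083497]
2114 ((0.4691951274871826, -0.3466416895389557), 0.028065858408808708) [ 0.46909702 -0.34558902  0.05079177]
```

View pics/wrist3.png

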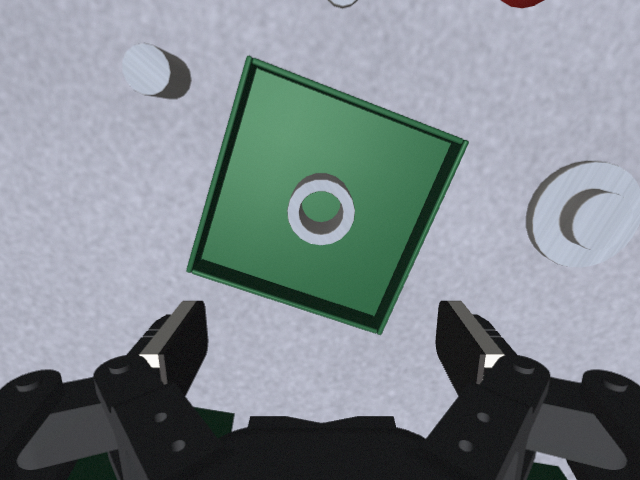

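The bushing is standing upright in the tray at (321,212). Now over the handle, with the fingers narrowed so they fit the 45 mm gap.

```bash
python3 -m jog '[{"fingers":100,"translation":[45,9,-5],"yaw":0},{"fingers":80,"translation":[95,19,-10],"yaw":0},{"fingers":60,"translation":[145,29,-15],"yaw":0},{"fingers":41,"translation":[195,39,-15],"yaw":0},{"fingers":41,"translation":[245,49,-15],"yaw":0},{"fingers":41,"translation":[295,59,-15],"yaw":0},{"fingers":41,"translation":[340,68,-15],"yaw":0},{"fingers":41,"translation":[374,74,-15],"yaw":0},{"fingers":41,"translation":[374,74,-15],"yaw":0},{"fingers":41,"translation":[374,74,-15],"yaw":0}]' 60
python3 - <<'E'
from h import *
s=take('wrist'); save(s,'wrist4.png'); o=status.get_obs(); print(o['tool_pos'],o['orientation'],o['opening'])
E
```

```text
clock: 10.62
tool_pos: [0.4676, 0.0331, 0.2286]
orientation: [180.0, 0.0, 101.2]
wrist_force: [-0.1, 0.1, -1.0]
opening: 0.0347
gripper_force: 0.0
[0.46763719 0.0327875  0.22847358] [1.79966831e+02 1.56645322e-02 1.01197098e+02] 0.035055088373073445
```

View pics/wrist4.png

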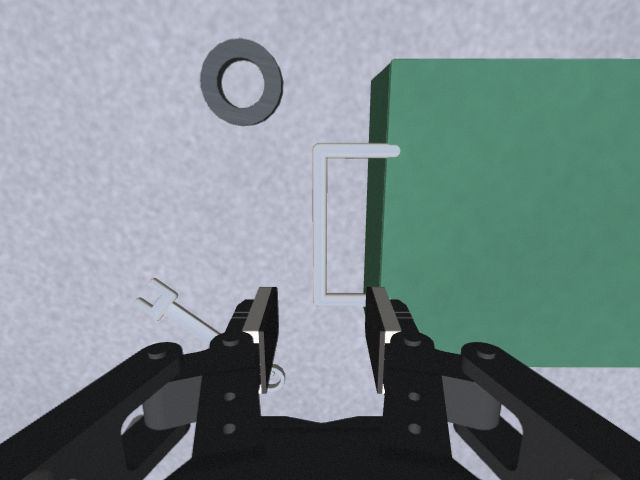

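The bar runs vertically at column 320, from row 145 to 302, centred between the pads (277 and 367). Descend and grip.

```bash
python3 - <<'E'
from h import *
print(onplane(load('wrist'),[[320,150],[320,299]],.103).mean(0), onplane(load('wrist'),[[392,60]],.106))
E
python3 -m jog '[{"fingers":41,"translation":[0,0,40],"yaw":0},{"fingers":41,"translation":[0,0,80],"yaw":0},{"fingers":41,"translation":[0,0,110],"yaw":0},{"fingers":41,"translation":[0,0,130],"yaw":0},{"fingers":41,"translation":[0,0,141],"yaw":0},{"fingers":41,"translation":[0,0,144],"yaw":0},{"fingers":41,"translation":[0,0,144],"yaw":0}]' 60
```

```text
[0.46836545 0.03247687 0.103     ] [[0.49133403 0.15005195 0.106     ]]
clock: 11.55
tool_pos: [0.4679, 0.0332, 0.0845]
orientation: [180.0, 0.0, 101.2]
wrist_force: [-0.1, -0.3, 0.4]
opening: 0.0349
gripper_force: 0.0
```

```bash
python3 -m jog '[{"fingers":15,"translation":[0,0,0],"yaw":0},{"fingers":0,"translation":[0,0,0],"yaw":0},{"fingers":0,"translation":[0,0,0],"yaw":0},{"fingers":0,"translation":[0,0,0],"yaw":0},{"fingers":0,"translation":[0,0,0],"yaw":0},{"fingers":0,"translation":[0,0,0],"yaw":0}]' 60
python3 - <<'E'
import numpy as np
# chest +x = tool +y ; angle offset a0
a0=np.degrees(np.arctan2(3,265));r=265.02
for t in range(0,46,5):
    a=np.radians(a0+t); print(t, round(r*np.cos(np.radians(a0))-r*np.cos(a),1), round(-(r*np.sin(a)-3),1))
E
```

```text
clock: 12.3
tool_pos: [0.4663, 0.0331, 0.0845]
orientation: [-179.8, 0.0, 101.2]
wrist_force: [-15.4, -5.5, 14.9]
opening: 0.0078
gripper_force: 58.8
0 0.0 -0.0
5 1.3 -23.1
10 4.5 -46.0
15 9.8 -68.5
20 17.0 -90.5
25 26.1 -111.7
30 37.0 -132.1
35 49.6 -151.5
40 63.9 -169.6
45 79.7 -186.5
```

Gripped. The commanded pose is about 1.5 mm too far along tool y, so I'll fold that in. Raising along the arc.

```bash
python3 -m jog '[{"fingers":0,"translation":[0,-1.5,0],"yaw":0},{"fingers":0,"translation":[0,-1,-11.5],"yaw":0},{"fingers":0,"translation":[0,-0.2,-23.1],"yaw":0},{"fingers":0,"translation":[0,1.2,-34.6],"yaw":0},{"fingers":0,"translation":[0,3,-46],"yaw":0},{"fingers":0,"translation":[0,5.4,-57.3],"yaw":0},{"fingers":0,"translation":[0,8.3,-68.5],"yaw":0},{"fingers":0,"translation":[0,11.7,-79.6],"yaw":0},{"fingers":0,"translation":[0,15.5,-90.5],"yaw":0},{"fingers":0,"translation":[0,15.5,-90.5],"yaw":0}]' 60
```

```text
clock: 13.55
tool_pos: [0.4825, 0.0363, 0.1755]
orientation: [-179.9, 0.0, 101.2]
wrist_force: [-10.0, -5.8, 0.4]
opening: 0.0079
gripper_force: 58.7
```

```bash
python3 -m jog '[{"fingers":0,"translation":[0,3.8,-10.7],"yaw":0},{"fingers":0,"translation":[0,8.2,-21.2],"yaw":0},{"fingers":0,"translation":[0,13.3,-31.5],"yaw":0},{"fingers":0,"translation":[0,19,-41.6],"yaw":0},{"fingers":0,"translation":[0,25,-51.4],"yaw":0},{"fingers":0,"translation":[0,31.6,-61],"yaw":0},{"fingers":0,"translation":[0,38.6,-70.2],"yaw":0},{"fingers":0,"translation":[0,45.9,-79.1],"yaw":0},{"fingers":0,"translation":[0,54,-88],"yaw":0},{"fingers":0,"translation":[0,61.7,-96],"yaw":0}]' 60
python3 -m jog '[{"fingers":0,"translation":[0,0,0],"yaw":0},{"fingers":0,"translation":[0,0,0],"yaw":0},{"fingers":0,"translation":[0,0,0],"yaw":0}]' 60
python3 - <<'E'
from h import *
for n in ('side','scene'):
    s=take(n)
    if n=='side': im=cv2.cvtColor(s['image'],cv2.COLOR_RGB2BGR); cv2.imwrite('pics/side2.png',im)
    c=cloud(s); img=s['image'].astype(int); a=np.radians(11.2)
    ex=np.array([np.cos(a),np.sin(a)]); ey=np.array([-ex[1],ex[0]]); ctr=np.array([.6205,.062])
    x=(c[...,:2]-ctr)@ex; y=(c[...,:2]-ctr)@ey
    m=(s['z_map']>0)&(img[...,1]>img[...,0]+20)&(abs(y)<.1)&(abs(x)<.12)&(c[...,2]>.125)&(c[...,2]<.32)
    P=np.c_[x[m],y[m],c[...,2][m]]
    for _ in range(4):
        q=P-P.mean(0); nrm=np.linalg.svd(q,full_matrices=False)[2][2]; P=P[abs(q@nrm)<.006]
    nrm*=np.sign(nrm[2]); print(n,len(P),'angle',np.degrees(np.arctan2(nrm[0],nrm[2])),nrm,P.mean(0))
print(status.get_obs()['tool_pos'])
E
```

```text
clock: 14.8
tool_pos: [0.5429, 0.0481, 0.2729]
orientation: [-180.0, 0.0, 101.2]
wrist_force: [-16.0, -7.5, 12.7]
opening: 0.0076
gripper_force: 58.7
clock: 15.18
tool_pos: [0.5428, 0.0481, 0.2728]
orientation: [180.0, 0.0, 101.2]
wrist_force: [-16.7, -6.0, 13.9]
opening: 0.0081
gripper_force: 59.9
side 183 angle 45.272356126471784 [7.10459976e-01 3.49736356e-04 7.03737522e-01] [-0.03823109 -0.0246154   0.24742848]
scene 6472 angle 44.50766202307084 [ 0.70100146 -0.00301061  0.71315348] [ 0.02381385 -0.00615472  0.19333896]
[0.54280104 0.04807418 0.27280239]
```

View pics/side2.png

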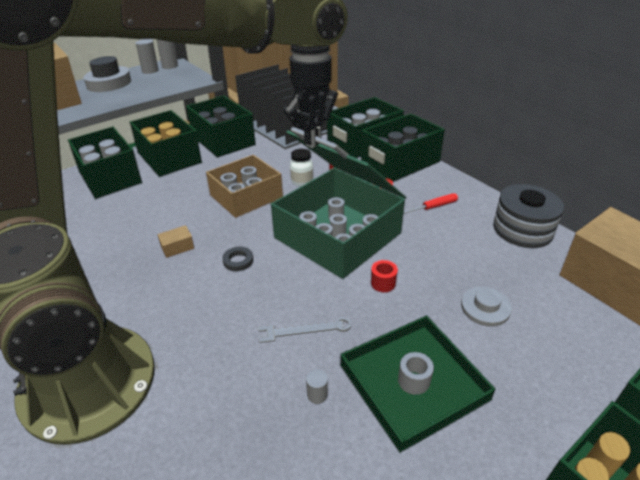

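The side view shows the lid open at about 45° (plane fits 44.5° and 45.3°, hand-path geometry 45.0°). The bushing is in the tray at (416,372) and the bystanders haven't moved. I'll ease the radial push a little and hand in.

```bash
python3 -m jog '[{"fingers":0,"translation":[0,-0.5,-0.5],"yaw":0},{"fingers":0,"translation":[0,-1,-1],"yaw":0},{"fingers":0,"translation":[0,-1,-1],"yaw":0},{"fingers":0,"translation":[0,-1,-1],"yaw":0},{"fingers":0,"translation":[0,-1,-1],"yaw":0},{"fingers":0,"translation":[0,-1,-1],"yaw":0}]' 60
python3 - <<'E'
from h import *
s=take('scene'); c=cloud(s); img=s['image'].astype(int); a=np.radians(11.2)
ex=np.array([np.cos(a),np.sin(a)]); x=(c[...,:2]-[.6205,.062])@ex; y=(c[...,:2]-[.6205,.062])@[-ex[1],ex[0]]
m=(s['z_map']>0)&(img[...,1]>img[...,0]+20)&(abs(y)<.1)&(abs(x)<.12)&(c[...,2]>.125)&(c[...,2]<.32)
P=np.c_[x[m],c[...,2][m]]
for _ in range(4):
    k=np.polyfit(P[:,0],P[:,1],1); P=P[abs(P[:,1]-np.polyval(k,P[:,0]))<.008]
print(np.degrees(np.arctan(-k[0])))
E
```

```text
clock: 16.02
tool_pos: [0.5424, 0.048, 0.2726]
orientation: [180.0, 0.0, 101.2]
wrist_force: [-4.5, -5.4, 2.5]
opening: 0.0078
gripper_force: 58.8
44.403896778592014
```

```bash
python3 -c "
from station import bot
print(bot.sign_off())"
```

```text
the job is handed in; nothing more can be done
None
```

The bushing stands upright in the green tray, and the gripper is holding the lid open and still at about 45° (measurements between 44.4° and 45.3°); the job was handed in at about 16 s.

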